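Screw the carton jig's stop down square and run a carton up to it

ROBOT

A 6-joint arm with a two-finger parallel gripper is mounted at the origin on a cart in front of the work surface, level with it; the furniture and walls round the work are solid. World frame = base frame: x ahead of the robot, y to its left, z up, the work surface at z = 0. Lengths are in m, angles in degrees, forces in N, time in s.
With the tool pointing down it reaches from about 0.3 to 0.95 m from the base axis. Payload 3.1 kg.
Tool frame: the origin (TCP) lies between the finger pads; the fingertips stand 25 mm ahead of it and the grasp point (between the pads) lies 6 mm ahead of it; z points along the fingers, y is the line along which they close (so a half turn about z gives the same grasp; the last joint's range is limited). The gripper opens to 85 mm and grips with 20 to 120 N. Pads are 22 mm wide; open, the fingers measure 114 mm over their backs; the gripper's body (76 mm by 85 mm) begins 54 mm behind the grasp point. The pads swing forward as they close: fully open they stand 13 mm farther back than shut.
Start: joints at [60.579, 17.653, 93.61, -0, 68.738, -3.994], TCP at [0.268, 0.564, 0.256] pointing down, gripper open.
Joint ranges: [-175.34, 175.34], [-45.06, 112.39], [2.9, 150.54], [-68.45, 248.45], [3.09, 151.38], [-168.51, 168.51]. Speed limits (degrees/s): [159.86, 159.86, 180, 180, 180, 180].

INTERFACE

Orientations are given as [roll, pitch, yaw] about the fixed x, y, z axes, in that order (R = Rz(yaw) Ry(pitch) Rx(roll)).
In Python, from workcell import bot gives the robot as it stands.
- The arm moves only by the shell command python3 -m handwheel 'ROWS' [FORCE]. ROWS is JSON, a list of rows, each a list of 7 numbers: the shift along the tool's x, y, z in m, then the turn, a rotation vector about the tool's x, y, z in rad, then the finger opening in m, from 0 to 0.0854. A call has 1 to 10 rows; each row is the pose to reach, as a shift and turn from the pose commanded when the call began, along the tool's axes at that moment; what a row does not reach only later rows make up. A row lasts 1/8 s, in which the tool goes at most 62.5 mm and 10.7 degrees, less where a joint would pass 70% of its speed; a pose out of reach is approached as far as the arm can. A call with a gripper value outside its range is refused whole. The fingers move at their own pace and stop on an object; FORCE is the grip in N (left out, the last holds). Time passes only in rows, so rows that repeat a pose let the fingers close. It gives the time, the measured TCP pose, the force, the opening and the grip force at its end, in the units of the state.
- bot.read_state(): the state, without advancing time (a new reading comes with each control period).
- bot.get_image(name): name is "side" or "top"; returns the picture (420x560x3 uint8, red, green, blue); there is no depth.
- bot.calibration(name): a dict with "camera_matrix" (3x3 intrinsics, pixels), "world_from_camera" (4x4, takes a point from camera to world coordinates). Camera axes: x right, y up, looking along -z (the intrinsics and any distortion apply to the point x, -y, -z); pixel columns grow to the right and rows downward; lengths in m; the calibration is good to about 2 mm. A picture is of the moment at which its call begins. calibration takes no time and is no camera call.
- bot.close_job(): hands the job in; it is judged then, once.
Trained networks look in the newest picture that a camera, given by its name, has taken for a name from the list of things; names that differ only in an ending like _2 or _b are one class to them, and where a whole thing is asked for, a point or a joint stands for the part that bears it (a point fixed in the world has none). Each returns a list of dicts, best first, with "confidence" (0 to 1); they miss things now and then, are a little off and sometimes report something else, mostly with a low value. They report only what shows in the picture. A call takes as long as a camera call. They do not tell look-alikes from the thing itself.
- bot.masks_of(camera, thing): "mask" (420x560 bool, what is visible of it) and "at" ([row, column] in pixels, amid what is visible of it).
The state is a dict: "time_s": time; "q": joint angles; "dq": joint speeds; "tau": joint torques, N m; "ee_pos": TCP position; "ee_rot": TCP orientation; "force": force on the tool from outside, world axes, zero at the start; "moment": the same for the moment, N m; "finger_gap": finger opening in m; "finger_force": force on a finger pad.
Only numpy, scipy, OpenCV 4.12 (cv2) and the standard library are available. Lean on these libraries where they do the work, as an engineer would, in place of code of your own. Each camera call takes 0.05 s, during which the arm holds its last target. There are 200 camera calls.

TASK

Screw the jig's bar stop down (clockwise) until it is clearly snug on its rubber washer, then on only to the next position where the bar lies square across the channel, without crushing the washer, and let go of it. Then slide the carton along the channel until its end gently touches the bar, and leave it there. Leave the other things where they are.

Things in the scene. Friction and masses are not known exactly. Their poses are not given: they have to be found in the camera images.
- channel (a point): Point of the fixed jig on the stop's screw axis, at the height of the top of its deck (27 mm above the table), where the carton lies. x runs along the channel from the carton towards the stop (the pushing direction), y across it, z up. The deck runs from 34 to 270 mm behind the axis; two steel rails on it, 14 mm high, 10 mm thick, inner faces 84 mm apart, guide the carton.
- stop_bar (a point): Centre of the stop's upright flat bar, on the screw axis: 16 mm thick (own x), 70 mm long (own y), 54 mm high, on a flange 54 mm across, 6 mm high; a 9 mm stud shows up to 10 mm above it. Square when its y is parallel to the channel's y, either way round (every half turn). Right-hand thread: clockwise from above screws it down, 4 mm per turn. Starts 2.2 to 2.6 rad short of a square position.
- seat: Fixed disc (62 mm across, 3 mm high, origin on the screw axis at its underside) on the base plate, under the stop. On it lies the rubber washer, 53 mm across, 4 to 6 mm thick, which differs from one to the next: the flange meets it 0.1 to 3.5 rad from the start, to be felt. Its push then grows by 8 N per rad: snug from 2.5 N, crushed at 36 N, so by half a turn past a square position at 11 N.
- carton_center (a point): Centre of the filled carton, 78 mm wide (its x), 117 mm long (its y), 58 mm high, about 0.14 kg, lying loose on the deck between the rails, its y axis along the channel towards the stop, its front end 70 mm or more short of the screw axis. Behind it there are 35 mm or more of free deck, where closed fingers can come down to push it.
- carton_front (a point): Centre of the carton's front end face, the one towards the stop, 58.5 mm from the carton's centre along its y axis.
- carton: The same carton, origin at the centre of its underside. It slides with 1 to 2 N and meets the bar hard, so push slowly and stop at about 5 N.
- stop: The same stop; origin at the flange's underside, 33 mm below the bar's centre. It stays where it is left. Turning free of the washer takes 0.05 N m; on the washer the torque rises by 0.1 N m or more per rad. It is friction: at rest a sensor may show only half of it, or none if the wrist swings back; short steps of about 0.25 rad read best (free: 0.08 at most; above 0.13: snug).
- tape_roll: Bystander: roll of brown tape, 90 mm across, 48 mm high, lying on the table beyond the jig; origin at its underside.
- glue: Bystander: glue stick standing on the table left of the jig, 25 mm diameter, 95 mm high; origin at its underside.
- clips: Bystander: open tray of clips, 80 x 120 x 28 mm, on the table right of the jig; origin at its underside.
There are look-alikes about, which are no part of the job. Leave any yellow look-alike of the carton alone.

How it is judged (in metres and radians):
On the way:
1. the stop is snug on its washer (pushed with more than 2.5 N), its bar square across the channel within 0.09 rad, and let go, the carton not yet brought up to it (contact force between stop and seat above 2.5 N and angle between the y axis of stop_bar and the y axis of channel, either way round below 0.09 rad and contact force between the fingers and stop below 0.1 N and x of carton_front in the frame of channel below -0.03 m), for 0.2 s.
At the end, for the whole second after the job is handed in: The stop presses its washer with more than 2.5 N and its bar is square across the channel within 0.09 rad; the carton lies flat and still on the deck between the rails with the middle of its front end within 4.5 mm of the bar (12.5 mm of the screw axis) (contact force between stop and seat above 2.5 N and angle between the y axis of stop_bar and the y axis of channel, either way round below 0.09 rad and x of carton_front in the frame of channel above -0.0125 m and angle between carton's own z axis and vertical below 0.05 rad and z of carton in the frame of channel below 0.003 m and linear speed of carton below 0.01 m/s); the robot touches nothing.
It fails at once if the washer is crushed (the stop pressed on it with more than 36 N) (contact force between stop and seat above 36 N).
It fails at once if the carton is shoved hard against the stop (more than 25 N) (contact force between carton and stop above 25 N).
It fails at once if a bystander is moved by more than 30 mm (distance of any of tape_roll, glue, clips from where it was at the start of the episode above 0.03 m).
It also fails if it takes over 72 s, if anything falls off the work surface, if the arm or the gripper's body presses on something with over 40 N, if the wrist force passes 120 N, or if a joint passes its speed limit or range.

## Working session

There is one attempt and no reset: what is moved stays moved. The work goes in short steps, Python scripts to look and compute and a shell command to move; the robot and the scene stay as the last step left them, time stands still between calls to the robot, and variables do not carry over. Pictures are saved under pics/ and viewed, at most 10 in all, crops included, and the job is handed in when it is done.

```bash
ls; mkdir -p pics
cat > h.py <<'E'
import numpy as np, cv2
from workcell import bot
def cal(n):
    c=bot.calibration(n); return np.array(c["camera_matrix"]),np.array(c["world_from_camera"]),c
def save(n,f):
    im=bot.get_image(n); cv2.imwrite(f,im[:,:,::-1]); return im
def px2w(n,r,c,z):
    K,T,_=cal(n); d=np.linalg.inv(K)@[c,r,1]; d=T[:3,:3]@[d[0],-d[1],-d[2]]; o=T[:3,3]
    return o+d*(z-o[2])/d[2]
def w2px(n,p):
    K,T,_=cal(n); q=T[:3,:3].T@(np.array(p)-T[:3,3]); u=K@[q[0],-q[1],-q[2]]; return u[1]/u[2],u[0]/u[2]
E
python3 - <<'E'
from h import *
s=bot.read_state(); print(s)
for n in("top","side"):
    save(n,f"pics/{n}0.png"); print(n,cal(n)[2])
    for t in("stop","carton","seat"):
        for m in bot.masks_of(n,t): print(n,t,m["confidence"],m["at"],m["mask"].sum())
E
```

```text
pics
{'time_s': 0.0, 'q': array([ 6.05787255e+01,  1.77057324e+01,  9.36901364e+01,  1.30253569e-05,
        6.87357445e+01, -3.99534763e+00]), 'dq': array([-0.0626995 ,  0.01588524,  0.01543881,  0.04318277,  0.02730809,
       -0.04523127]), 'tau': array([ 1.93862921e-03, -4.15248191e+01, -2.76671576e+01,  3.52324207e-05,
        1.02716766e-02,  4.70800998e-06]), 'ee_pos': array([0.26800724, 0.56377741, 0.25502853]), 'ee_rot': array([-1.79868707e+02, -9.18231180e-03,  1.54574058e+02]), 'force': array([-0.30848249, -0.36527067, -0.18949814]), 'moment': array([ 0.0449266 ,  0.0007152 , -0.00777994]), 'finger_force': 0.0, 'finger_gap': 0.08499297078469362}
top {'camera_matrix': array([[503.08976501,   0.        , 287.78170818],
       [  0.        , 503.08976501, 206.80470907],
       [  0.        ,   0.        ,   1.        ]]), 'world_from_camera': array([[ 0.00590589,  0.97702746, -0.21303159,  0.25050038],
       [-0.99998008,  0.00529581, -0.00343433, -0.04477733],
       [-0.00222726,  0.21304763,  0.97703928,  1.68412289],
       [ 0.        ,  0.        ,  0.        ,  1.        ]])}
top stop 0.76 [208.8, 255.9] 267
top carton 0.85 [219.8, 298.4] 974
top carton 0.81 [261.9, 203.4] 993
side {'camera_matrix': array([[435.80571949,   0.        , 274.47876914],
       [  0.        , 435.80571949, 208.46565112],
       [  0.        ,   0.        ,   1.        ]]), 'world_from_camera': array([[ 0.85390604, -0.27746194,  0.44029461,  1.1078267 ],
       [ 0.52042568,  0.45320562, -0.72371388, -0.89851932],
       [ 0.00125906,  0.84712428,  0.53139334,  0.67974737],
       [ 0.        ,  0.        ,  0.        ,  1.        ]])}
side stop 0.72 [197.4, 304.2] 234
side carton 0.96 [164.6, 272.5] 814
side carton 0.71 [206.0, 262.3] 1410
```

Run:
```python
import cv2,numpy as np
a=cv2.imread("pics/top0.png")[150:310,150:400];b=cv2.imread("pics/side0.png")[110:290,180:400]
a=cv2.resize(a,(800,512),interpolation=3);b=cv2.resize(b,(733,600),interpolation=3)
cv2.imwrite("pics/tc.png",a);cv2.imwrite("pics/sc.png",b)
```

```text
(no output)
```

View pics/tc.png

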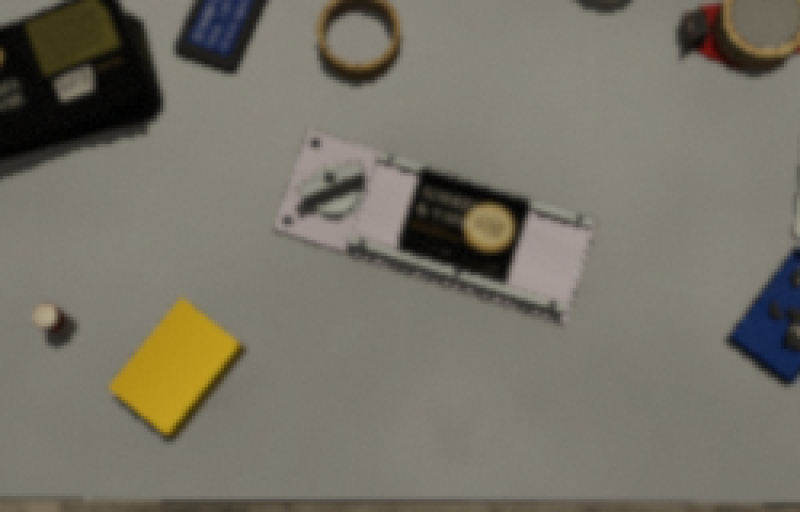

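View pics/sc.png

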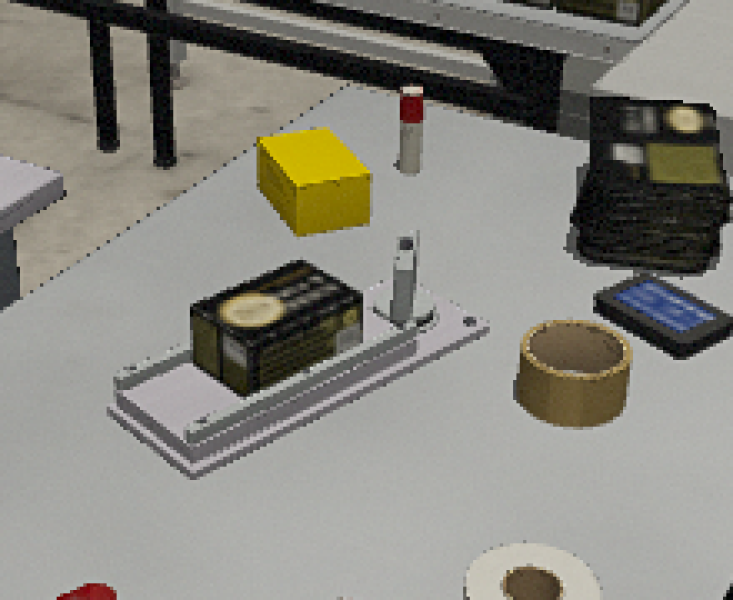

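The black carton lies on the jig (top pixel 220,298), and the yellow box at (262,203) is the look-alike, loose on the table and not in the channel. The stop is at (209,256). I'll enlarge the jig to confirm this and pick points.

Run:
```python
import cv2,numpy as np
a=cv2.imread("pics/top0.png")[186:254,232:340];a=cv2.resize(a,None,fx=7.4,fy=7.4,interpolation=2)
b=cv2.imread("pics/side0.png")[170:258,206:333];b=cv2.resize(b,None,fx=6.2,fy=6.2,interpolation=2)
cv2.imwrite("pics/tc2.png",a);cv2.imwrite("pics/sc2.png",b);print(a.shape,b.shape)
```

```text
(503, 799, 3) (546, 787, 3)
```

View pics/tc2.png

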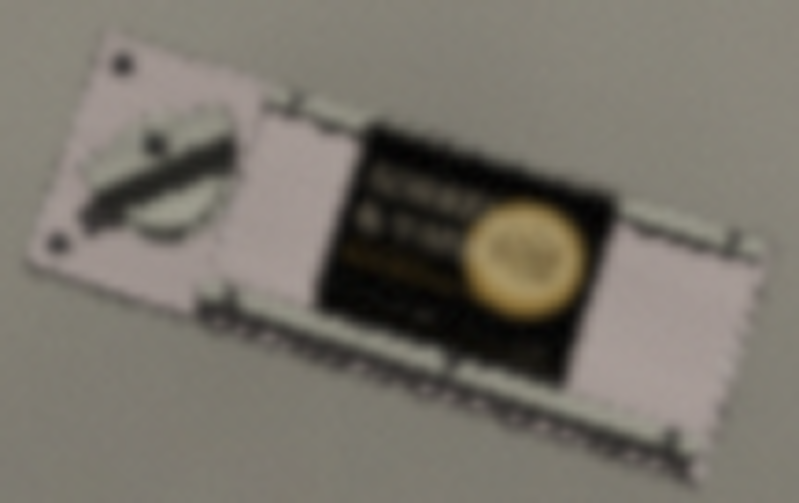

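View pics/sc2.png

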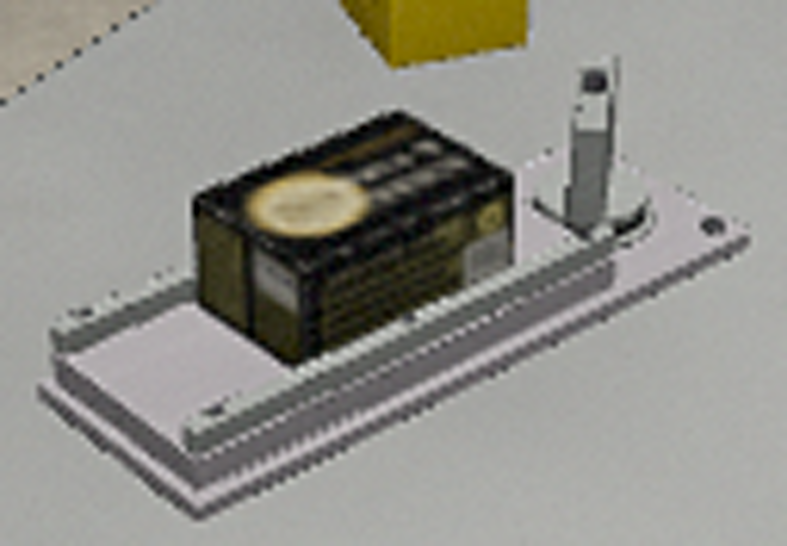

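```bash
cat > fit.py <<'E'
from h import *
from scipy.optimize import least_squares
T=lambda x,y:("top",y/7.4+186-.43,x/7.4+232-.43)
S=lambda x,y:("side",y/6.2+170-.42,x/6.2+206-.42)
def P(p,l):
    c,s=np.cos(p[2]),np.sin(p[2]); return [p[0]+c*l[0]-s*l[1],p[1]+s*l[0]+c*l[1],l[2]]
def fit(obs,x0,off):
    def f(v):
        r=[]
        for (n,a,b),l in obs:
            u=w2px(n,P(v,l)); d=(np.array(u)-[a,b]); 
            if off: d-= v[3:5] if n=="top" else v[5:7]
            r+=list(d)
        return np.array(r+([.7*q for q in v[3:7]] if off else []))
    R=least_squares(f,x0+([0]*4 if off else []),loss="soft_l1"); return R.x,f(R.x)
z=.041
jig=[(S(187,430),(-.27,-.042,z)),(S(207,450),(-.27,-.052,z)),(S(618,232),(-.034,-.052,z)),(S(52,325),(-.27,.052,z)),
(T(765,238),(-.27,-.052,z)),(T(760,258),(-.27,-.042,z)),(T(275,85),(-.034,-.052,z)),(T(695,452),(-.27,.052,z)),(T(205,288),(-.034,.052,z)),(T(215,277),(-.034,.042,z))]
x0=px2w("top",208.8,255.9,.04)
v,r=fit(jig,[x0[0],x0[1],1.3],True); print("jig",v,np.degrees(v[2])); print(r[:20].reshape(-1,2).round(1).tolist())
h=.085; a,b=.039,.0585   # x along channel
cart=[(S(197,200),(-b,a,h)),(S(400,110),(b,a,h)),(S(515,175),(b,-a,h)),(S(300,275),(-b,-a,h)),(T(372,125),(b,-a,h)),(T(617,195),(-b,-a,h))]
w,r=fit(cart,[x0[0]-.03,x0[1]-.15,1.3],True); print("carton",w,np.degrees(w[2])); print(r[:12].reshape(-1,2).round(1).tolist())
c,s=np.cos(v[2]),np.sin(v[2]);d=w[:2]-v[:2];print("carton in channel",d@[c,s],d@[-s,c])
print("dark bar edges", px2w("top",*T(85,225)[1:],.03),[T(155,143)])
for n,zz in(("top",.08),("side",.08)): print(n,w2px(n,[v[0],v[1],zz]),w2px(n,[v[0],v[1],.025]))
E
python3 fit.py
```

```text
jig [ 0.60746502  0.07370686  1.26923645 -0.92963976  0.27356709 -0.81114644
 -0.15476579] 72.72189164567342
[[-0.3, -0.1], [-1.8, -0.8], [0.2, 0.6], [0.8, 0.1], [-0.4, 0.7], [-0.3, 0.6], [-0.6, -0.4], [0.3, 1.2], [1.1, -0.7], [-0.3, -1.1]]
carton [ 0.56273575 -0.06356842  1.26689291 -0.39735858  0.37890446 -1.01710869
 -0.16941128] 72.58761697426942
[[-0.3, -1.0], [0.0, -0.2], [0.2, 0.2], [-0.4, 0.9], [-0.8, -0.5], [0.5, 0.7]]
carton in channel -0.14436568580230655 0.0019386905050133437
dark bar edges [0.57888203 0.11079281 0.03      ] [('top', 204.89432432432432, 252.51594594594593)]
top (np.float64(204.46725793379284), np.float64(253.25748193800348)) (np.float64(208.014058430061), np.float64(254.3867218122368))
side (np.float64(183.42843476267663), np.float64(301.81855022632453)) (np.float64(199.96872358155642), np.float64(301.1665632686655))
```

```bash
python3 -m handwheel '[[-0.05,-0.03,0.006,0,0,0.066,0.06],[-0.11,-0.06,0.012,0,0,0.14,0.06],[-0.165,-0.09,0.018,0,0,0.2,0.06],[-0.22,-0.12,0.024,0,0,0.27,0.06],[-0.275,-0.155,0.03,0,0,0.34,0.06],[-0.33,-0.19,0.036,0,0,0.42,0.06],[-0.385,-0.22,0.042,0,0,0.49,0.06],[-0.44,-0.25,0.048,0,0,0.56,0.06],[-0.485,-0.28,0.056,0,0,0.656,0.06],[-0.516,-0.296,0.056,0,0,0.656,0.06]]' 40
python3 - <<'E'
from h import *
import time
s=bot.read_state(); print(s["ee_pos"],s["ee_rot"],s["q"])
E
```

```text
time_s: 1.65
ee_pos: [0.6081, 0.0727, 0.1996]
ee_rot: [-180.0, 0.0, 116.8]
force: [-0.7, -0.3, 0.6]
finger_gap: 0.0599
finger_force: 0.0
[0.60809827 0.07274086 0.19961134] [-1.79951520e+02  4.94351234e-04  1.16826067e+02] [ 2.75795764e+00  1.95935058e+01  9.80230551e+01 -2.28137859e-02
  6.24275048e+01 -2.40575416e+01]
```

```bash
python3 -m handwheel '[[0.001,0,0.03,0,0,0,0.06],[0.003,0,0.06,0,0,0,0.06],[0.003,0,0.08,0,0,0,0.06],[0.003,0,0.08,0,0,0,0.06]]' 40
python3 - <<'E'
from h import *
b=save("side","pics/s1.png")[140:220,250:350];a=save("top","pics/t1.png")[170:250,205:305]
o=np.hstack([cv2.resize(i,None,fx=4,fy=4,interpolation=2) for i in(a,b)]);cv2.imwrite("pics/c1.png",o[:,:,::-1])
s=bot.read_state(); print(s["ee_pos"],s["ee_rot"],s["force"],s["moment"])
E
```

```text
time_s: 2.15
ee_pos: [0.6044, 0.0782, 0.1183]
ee_rot: [-179.8, -0.1, 117.0]
force: [0.4, 0.4, 0.6]
finger_gap: 0.0603
finger_force: 0.0
[0.6065484  0.07845904 0.12093846] [1.79941055e+02 2.89162037e-02 1.17008310e+02] [-0.23313656  0.83326669  1.18076011] [-0.03547657  0.02512255 -0.01998362]
```

View pics/c1.png

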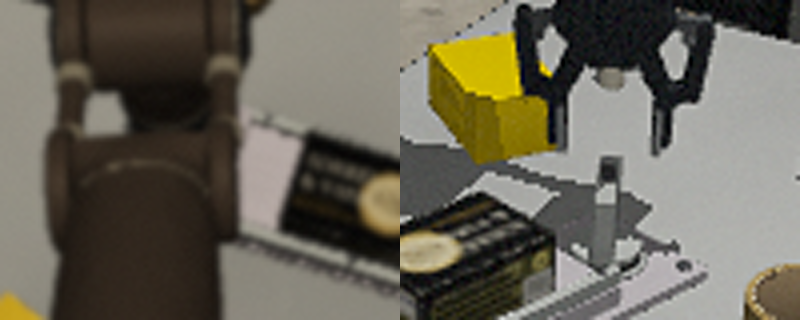

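The crop's right half (side view) shows the open fingers at columns 560 and 657, centred over the end-on bar at column 608. I'll descend and grip.

```bash
python3 -m handwheel '[[-0.001,0,0.03,0,0,0,0.06],[-0.0015,0,0.052,0,0,0,0.06],[-0.0015,0,0.052,0,0,0,0.06],[-0.0015,0,0.052,0,0,0,0.0],[-0.0015,0,0.052,0,0,0,0.0],[-0.0015,0,0.052,0,0,0,0.0],[-0.0015,0,0.052,0,0,0,0.0],[-0.0015,0,0.052,0,0,0,0.0]]' 40
python3 - <<'E'
from h import *
for i in range(3):
    bot.get_image("side"); s=bot.read_state(); print(s["ee_pos"],s["ee_rot"],s["force"],s["moment"],s["finger_gap"],s["finger_force"])
E
```

```text
time_s: 3.25
ee_pos: [0.6062, 0.076, 0.0699]
ee_rot: [-179.9, 0.0, 117.0]
force: [-4.6, -2.8, 6.1]
finger_gap: 0.0155
finger_force: 40.5
[0.60622552 0.07603996 0.06994688] [-1.79894002e+02  3.94426820e-02  1.17015818e+02] [-3.8285961  -3.49862907  6.10458478] [-0.3411181   0.58117744 -0.02685964] 0.015475113088729175 40.4570746421814
[0.60621326 0.07603272 0.06993232] [-1.79893571e+02  4.12065564e-02  1.17017592e+02] [-3.93612038 -2.40751442  4.99382519] [-0.3739242   0.54461643 -0.02898984] 0.015451431348928187 40.456581115722656
[0.60619268 0.0760283  0.06992987] [-1.79891723e+02  3.93564461e-02  1.17014325e+02] [-4.18015584 -3.32204343  6.10062071] [-0.38770563  0.53159922 -0.02876594] 0.0153503383116427 40.457523465156555
```

```bash
cat > r.py <<'E'
from h import *
s=bot.read_state(); print(round(s["time_s"],2),"yaw %.1f"%s["ee_rot"][2],"pos",s["ee_pos"].round(4),"F",s["force"].round(1),"M",s["moment"].round(3),"tau6 %.3f q6 %.1f"%(s["tau"][5],s["q"][5]),s["finger_gap"].round(4))
E
python3 -m handwheel '[[0,-0.001,-0.0007,0,0,0,0]]' >/dev/null; python3 r.py
python3 -m handwheel '[[0,0,0.0001,0,0,0.125,0],[0,0,0.00016,0,0,0.25,0]]' >/dev/null; python3 r.py
python3 -m handwheel '[[0,0,0.0001,0,0,0.125,0],[0,0,0.00016,0,0,0.25,0]]' >/dev/null; python3 r.py
python3 -m handwheel '[[0,0,0.0001,0,0,0.125,0],[0,0,0.00016,0,0,0.25,0]]' >/dev/null; python3 r.py
```

```text
Traceback (most recent call last):
  File "r.py", line 2, in <module>
    s=bot.read_state(); print(round(s["time_s"],2),"yaw %.1f"%s["ee_rot"][2],"pos",s["ee_pos"].round(4),"F",s["force"].round(1),"M",s["moment"].round(3),"tau6 %.3f q6 %.1f"%(s["tau"][5],s["q"][5]),s["finger_gap"].round(4))
                                                                                                                                                                                                     ^^^^^^^^^^^^^^^^^^^^^
AttributeError: 'float' object has no attribute 'round'
Traceback (most recent call last):
  File "r.py", line 2, in <module>
    s=bot.read_state(); print(round(s["time_s"],2),"yaw %.1f"%s["ee_rot"][2],"pos",s["ee_pos"].round(4),"F",s["force"].round(1),"M",s["moment"].round(3),"tau6 %.3f q6 %.1f"%(s["tau"][5],s["q"][5]),s["finger_gap"].round(4))
                                                                                                                                                                                                     ^^^^^^^^^^^^^^^^^^^^^
AttributeError: 'flo
[... 471 characters left out ...]
                                                       ^^^^^^^^^^^^^^^^^^^^^
AttributeError: 'float' object has no attribute 'round'
Traceback (most recent call last):
  File "r.py", line 2, in <module>
    s=bot.read_state(); print(round(s["time_s"],2),"yaw %.1f"%s["ee_rot"][2],"pos",s["ee_pos"].round(4),"F",s["force"].round(1),"M",s["moment"].round(3),"tau6 %.3f q6 %.1f"%(s["tau"][5],s["q"][5]),s["finger_gap"].round(4))
                                                                                                                                                                                                     ^^^^^^^^^^^^^^^^^^^^^
AttributeError: 'float' object has no attribute 'round'
```

```bash
sed -i 's/s\["finger_gap"\].round(4)/round(s["finger_gap"],4)/' r.py; python3 r.py
python3 -m handwheel '[[0,0,0.0001,0,0,0.125,0],[0,0,0.00016,0,0,0.25,0]]' >/dev/null; python3 r.py
python3 -m handwheel '[[0,0,0.0001,0,0,0.125,0],[0,0,0.00016,0,0,0.25,0]]' >/dev/null; python3 r.py
```

```text
4.28 yaw 73.8 pos [0.6072 0.0761 0.0695] F [ 0.7 -1.9  1. ] M [-0.309 -0.012  0.02 ] tau6 -0.603 q6 19.3 0.0158
4.53 yaw 59.5 pos [0.6075 0.076  0.0694] F [ 1.7 -2.9  1. ] M [-0.432 -0.107  0.028] tau6 -0.601 q6 33.6 0.0154
4.78 yaw 45.2 pos [0.6078 0.0757 0.0692] F [ 2.8 -3.1  0.4] M [-0.511 -0.142  0.056] tau6 -0.591 q6 48.0 0.0158
```

```bash
python3 -m handwheel '[[0,0.0008,0.0001,0,0,0.125,0],[0,0.0008,0.00016,0,0,0.25,0]]' >/dev/null; python3 r.py
python3 -m handwheel '[[0,0,0.0001,0,0,0.125,0],[0,0,0.00016,0,0,0.25,0]]' >/dev/null; python3 r.py
python3 -m handwheel '[[0,0,0.0001,0,0,0.125,0],[0,0,0.00016,0,0,0.25,0]]' >/dev/null; python3 r.py
python3 -m handwheel '[[0,0,0.0001,0,0,0.125,0],[0,0,0.00016,0,0,0.25,0]]' >/dev/null; python3 r.py
```

```text
5.03 yaw 30.8 pos [0.6081 0.0754 0.0691] F [ 1.5 -2.1  0.7] M [-0.38  -0.061  0.033] tau6 -0.574 q6 62.2 0.0153
5.28 yaw 16.5 pos [0.6082 0.075  0.0689] F [ 0.9 -4.6  0.1] M [-0.553 -0.126  0.071] tau6 -0.547 q6 76.5 0.0155
5.53 yaw 2.2 pos [0.6082 0.0747 0.0688] F [ 1.8 -4.4 -0. ] M [-0.672 -0.084  0.139] tau6 -0.518 q6 90.9 0.0153
5.78 yaw -12.1 pos [0.6082 0.0743 0.0686] F [ 1.8 -6.1  0.5] M [-0.881 -0.112  0.154] tau6 -0.488 q6 105.2 0.0155
```

```bash
python3 -m handwheel '[[0,0.001,0.0001,0,0,0.09,0]]' >/dev/null; python3 r.py
python3 -m handwheel '[[0,0,-0.0001,0,0,-0.125,0],[0,0,-0.00016,0,0,-0.25,0]]' >/dev/null; python3 r.py
python3 -m handwheel '[[0,0,0.0001,0,0,0.125,0],[0,0,0.00016,0,0,0.25,0]]' >/dev/null; python3 r.py
python3 -c "
from h import *
print(np.mean([ (bot.get_image('side'),np.r_[bot.read_state()['moment'][2],bot.read_state()['ee_rot'][2]])[1] for i in range(4)],0))"
```

```text
5.9 yaw -17.2 pos [0.6082 0.074  0.0686] F [ 2.4 -0.9  1.2] M [-0.24  -0.116  0.217] tau6 -0.254 q6 110.2 0.0156
6.15 yaw -2.6 pos [0.6083 0.0745 0.0687] F [ 2.2 -1.4 -0.1] M [-0.3   -0.201 -0.168] tau6 0.528 q6 95.5 0.0156
6.4 yaw -17.2 pos [0.6082 0.0741 0.0686] F [ 1.9 -3.6  1.2] M [-0.571 -0.103  0.206] tau6 -0.485 q6 110.2 0.0157
[ -0.14342464 -17.11366615]
```

Torque has risen from about 0.03 to 0.21 N m at the square position, so the stop is clearly snug. I'll release and rise.

```bash
python3 -m handwheel '[[0,0,0,0,0,0,0.045],[0,0,0,0,0,0,0.045],[0,0,0,0,0,0,0.045],[0,0,0,0,0,0,0.045],[0,0,-0.03,0,0,0,0.045],[0,0,-0.08,0,0,0,0.045],[0,0,-0.11,0,0,0,0.045],[0,0,-0.11,0,0,0,0]]'; python3 r.py
python3 - <<'E'
from h import *
b=save("side","pics/s2.png")[140:260,205:345]
cv2.imwrite("pics/c2.png",cv2.resize(b,None,fx=5,fy=5,interpolation=2)[:,:,::-1])
E
```

```text
time_s: 7.6
ee_pos: [0.6085, 0.0752, 0.1809]
ee_rot: [-179.9, -0.4, -17.1]
force: [-0.4, -0.2, -1.1]
finger_gap: 0.028
finger_force: 0.0
7.6 yaw -17.1 pos [0.6085 0.0752 0.1809] F [-0.4 -0.2 -1.1] M [-0.029 -0.006 -0.02 ] tau6 -0.000 q6 110.0 0.028
```

View pics/c2.png

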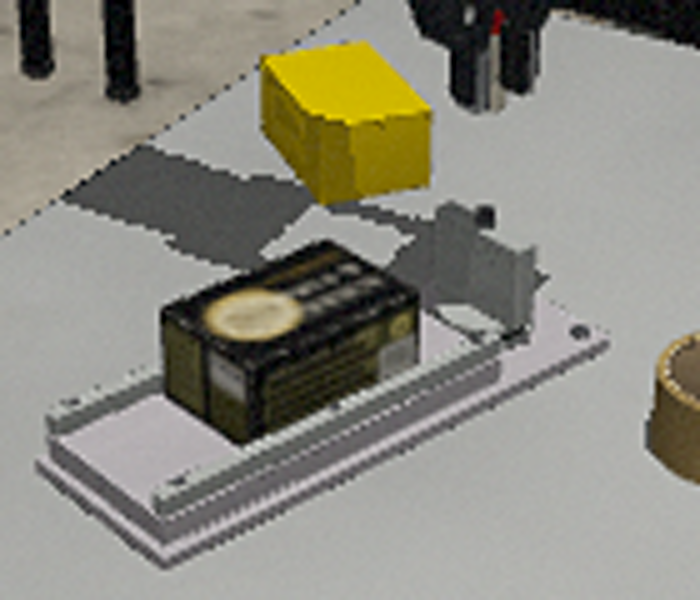

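The bar now lies across the channel: top edge from (440,205) to (535,248) in the crop. I'll check that slope numerically against the projection.

Run:
```python
from h import *
v=np.array([.6075,.0747])
for deg in (67,72.7,78):
    a=np.radians(deg);X=np.array([np.cos(a),np.sin(a)]);Y=np.array([-X[1],X[0]])
    for nm,f in(("bar",lambda y:np.r_[v+X*-.008+Y*y*.035/.039,.0775]),("cart",lambda y:np.r_[v+X*-.086+Y*y,.085]),("rear",lambda y:np.r_[v+X*-.203+Y*y,.085])):
        p,q=[(np.array(w2px("side",f(y)))-[140,205])*5 for y in(.039,-.039)]
        print(deg,nm,p[::-1].round(),q[::-1].round(),"slope %.3f"%((q-p)[0]/(q-p)[1]))
im=cv2.imread("pics/s2.png")[170:215,280:320];cv2.imwrite("pics/c3.png",cv2.resize(im,None,fx=13,fy=13,interpolation=0))
```

```text
67 bar [436. 200.] [513. 249.] slope 0.635
67 cart [322. 224.] [406. 282.] slope 0.688
67 rear [144. 286.] [223. 349.] slope 0.800
72.7 bar [433. 203.] [518. 248.] slope 0.524
72.7 cart [326. 232.] [421. 286.] slope 0.562
72.7 rear [159. 303.] [252. 363.] slope 0.641
78 bar [430. 205.] [523. 246.] slope 0.439
78 cart [331. 239.] [437. 289.] slope 0.468
78 rear [177. 319.] [283. 375.] slope 0.527
```

View pics/c3.png

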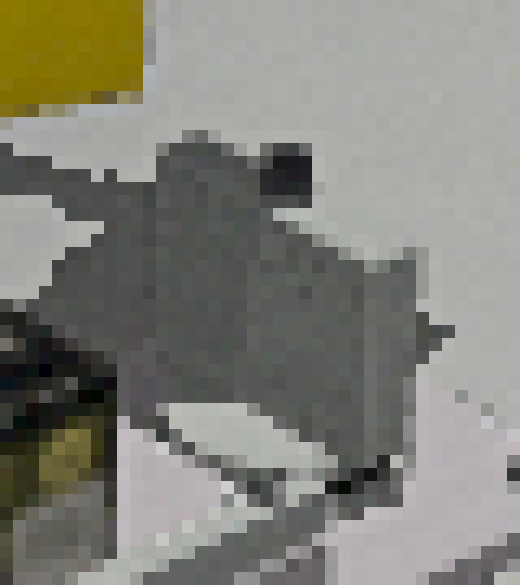

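```bash
python3 -m handwheel '[[0,0.05,0,0,0,0,0],[0,0.1,0,0,0,0,0],[-0.001,0.15,0,0,0,0,0],[-0.002,0.2,0,0,0,0,0],[-0.002,0.237,0,0,0,0,0],[-0.002,0.237,0.04,0,0,0,0],[-0.002,0.237,0.06,0,0,0,0],[-0.002,0.237,0.06,0,0,0,0]]'; python3 r.py
python3 - <<'E'
from h import *
a=save("top","pics/t3.png")[186:250,232:312];b=save("side","pics/s3.png")[140:250,205:315]
a=cv2.resize(a,(440,352),interpolation=2);b=cv2.resize(b,(352,352),interpolation=2)
cv2.imwrite("pics/c4.png",np.hstack([a,b])[:,:,::-1])
E
```

```text
time_s: 8.65
ee_pos: [0.5311, -0.15, 0.1134]
ee_rot: [-180.0, 0.5, -17.1]
force: [0.1, 0.4, 0.9]
finger_gap: 0.0002
finger_force: 0.0
8.65 yaw -17.1 pos [ 0.5311 -0.15    0.1134] F [0.1 0.4 0.9] M [-0.009  0.023 -0.004] tau6 -0.000 q6 86.8 0.0002
```

View pics/c4.png

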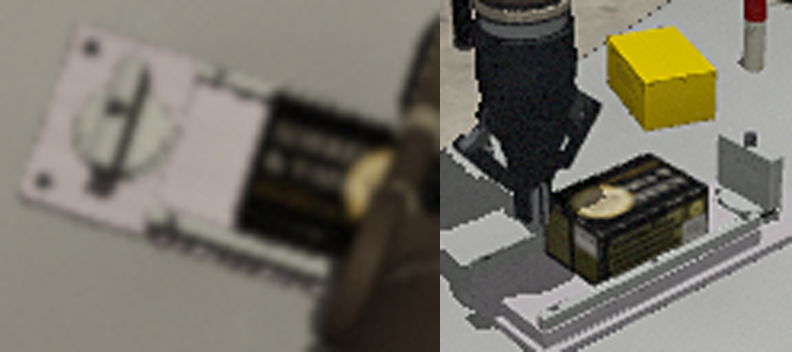

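The bar is parallel to the carton's front end in the top view (strip 145,70–115,170 against edge 282,95–240,230). The closed fingers are behind the carton. I'll descend and push.

```bash
python3 -m handwheel '[[0.002,0,0,0,0,0,0],[0.004,0,0.03,0,0,0,0],[0.004,0,0.053,0,0,0,0],[0.004,0,0.053,0,0,0,0],[0.004,0,0.053,0,0,0,0]]'>/dev/null; python3 r.py; sleep 0.1
python3 -c "
from h import *
v=np.array([.6075,.0747]);X=np.array([.297,.955]);Y=np.array([-.955,.297])
for i in range(3):
    bot.get_image('side');p=bot.read_state()['ee_pos'];print(p,(p[:2]-v)@X,(p[:2]-v)@Y)"
```

```text
9.38 yaw -17.1 pos [ 0.5395 -0.1525  0.0657] F [ 0.  -0.9 -0.6] M [-0.017 -0.029 -0.006] tau6 -0.000 q6 86.8 0.0003
[ 0.53973045 -0.15261999  0.06597484] -0.23721814842077296 -0.0027941164727085625
[ 0.53976284 -0.15265031  0.06607412] -0.2372374849224252 -0.0028340529930352956
[ 0.53959569 -0.15259381  0.06594798] -0.23723316392094157 -0.002657645832735395
```

```bash
python3 -m handwheel '[[-0.003,-0.004,0.002,0,0,0,0],[-0.003,-0.008,0.002,0,0,0,0],[-0.003,-0.012,0.002,0,0,0,0],[-0.003,-0.016,0.002,0,0,0,0],[-0.003,-0.02,0.002,0,0,0,0],[-0.003,-0.024,0.002,0,0,0,0],[-0.003,-0.028,0.002,0,0,0,0],[-0.003,-0.032,0.002,0,0,0,0]]'>/dev/null; python3 r.py
python3 -m handwheel '[[0,-0.004,0,0,0,0,0],[0,-0.008,0,0,0,0,0],[0,-0.012,0,0,0,0,0],[0,-0.016,0,0,0,0,0],[0,-0.02,0,0,0,0,0],[0,-0.024,0,0,0,0,0],[0,-0.028,0,0,0,0,0],[0,-0.032,0,0,0,0,0]]'>/dev/null; python3 r.py
python3 - <<'E'
from h import *
a=save("top","pics/t4.png")[186:250,232:312];b=save("side","pics/s4.png")[140:250,225:335]
a=cv2.resize(a,(440,352),interpolation=2);b=cv2.resize(b,(352,352),interpolation=2)
cv2.imwrite("pics/c5.png",np.hstack([a,b])[:,:,::-1])
E
```

```text
10.53 yaw -17.1 pos [ 0.5459 -0.1213  0.0635] F [-1.3 -4.   6. ] M [-0.339  0.081  0.033] tau6 -0.037 q6 90.1 0.0
11.53 yaw -17.1 pos [ 0.5552 -0.0907  0.0635] F [-0.5 -4.8  6.2] M [-0.352  0.115 -0.021] tau6 -0.037 q6 93.4 -0.0002
```

View pics/c5.png

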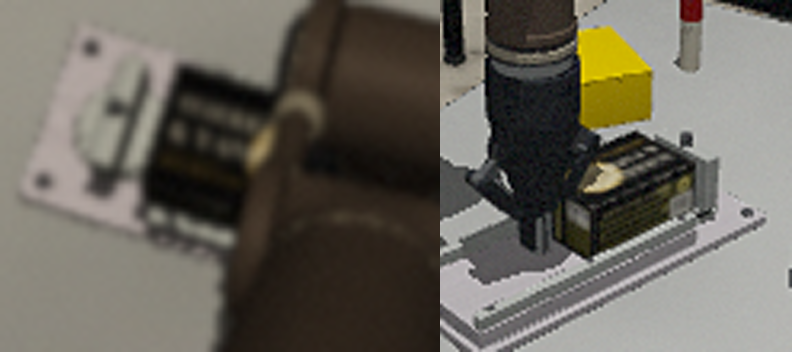

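The carton has slid along; its front is roughly 25–34 mm short of the bar. The 6 N upward force suggests that the finger knuckles are resting on the carton's top edge, so I'll back off, lift 8 mm and push again.

```bash
python3 -m handwheel '[[0,0.004,-0.002,0,0,0,0],[0,0.006,-0.008,0,0,0,0],[0,0.006,-0.009,0,0,0,0]]'>/dev/null; python3 r.py
python3 -m handwheel '[[0,-0.003,0,0,0,0,0],[0,-0.006,0,0,0,0,0],[0,-0.009,0,0,0,0,0],[0,-0.012,0,0,0,0,0]]'>/dev/null; python3 r.py
python3 -m handwheel '[[0,-0.002,0,0,0,0,0],[0,-0.004,0,0,0,0,0],[0,-0.006,0,0,0,0,0]]'>/dev/null; python3 r.py
```

```text
12.0 yaw -17.1 pos [ 0.5525 -0.0959  0.0717] F [ 0.  -0.5  0.8] M [ 0.018 -0.032 -0.04 ] tau6 -0.006 q6 92.8 -0.0
12.5 yaw -17.1 pos [ 0.5561 -0.0841  0.0713] F [ 0.3 -0.2  0.4] M [-0.014 -0.001  0.022] tau6 -0.028 q6 94.0 0.0001
12.88 yaw -17.1 pos [ 0.5579 -0.0785  0.0714] F [ 0.7  0.1 -0. ] M [-0.041  0.009 -0.011] tau6 -0.019 q6 94.6 -0.0003
```

```bash
python3 -m handwheel '[[0,-0.002,0,0,0,0,0],[0,-0.004,0,0,0,0,0],[0,-0.006,0,0,0,0,0]]'>/dev/null; python3 r.py
python3 -m handwheel '[[0,-0.002,0,0,0,0,0],[0,-0.004,0,0,0,0,0],[0,-0.006,0,0,0,0,0]]'>/dev/null; python3 r.py
python3 -m handwheel '[[0,-0.0015,0,0,0,0,0],[0,-0.003,0,0,0,0,0]]'>/dev/null; python3 r.py
python3 -m handwheel '[[0,-0.0015,0,0,0,0,0],[0,-0.003,0,0,0,0,0]]'>/dev/null; python3 r.py
python3 - <<'E'
from h import *
save("side","pics/s5.png")
E
```

```text
13.25 yaw -17.1 pos [ 0.5597 -0.0731  0.0715] F [-0.3 -1.3  0.4] M [-0.21  -0.053  0.005] tau6 -0.019 q6 95.3 0.0003
13.62 yaw -17.1 pos [ 0.5614 -0.0672  0.0715] F [-1.1 -1.6  0. ] M [-0.233 -0.007  0.007] tau6 -0.019 q6 95.9 -0.0001
13.88 yaw -17.1 pos [ 0.5623 -0.0643  0.0715] F [-0.3 -0.7  1.4] M [-0.19   0.031  0.008] tau6 -0.014 q6 96.2 0.0001
14.12 yaw -17.1 pos [ 0.5632 -0.0614  0.0715] F [-0.1 -2.   1.9] M [-0.132  0.068 -0.025] tau6 -0.014 q6 96.5 0.0
```

```bash
for i in 1; do python3 -m handwheel '[[0,-0.0006,0,0,0,0,0],[0,-0.0012,0,0,0,0,0]]'>/dev/null; python3 r.py; done
python3 -m handwheel '[[0,-0.0006,0,0,0,0,0],[0,-0.0012,0,0,0,0,0]]'>/dev/null; python3 r.py
python3 -m handwheel '[[0,-0.0006,0,0,0,0,0],[0,-0.0012,0,0,0,0,0]]'>/dev/null; python3 r.py
```

```text
14.43 yaw -17.1 pos [ 0.5635 -0.0604  0.0714] F [ 0.  -1.2  1.7] M [-0.174  0.105 -0.035] tau6 -0.006 q6 96.6 -0.0
14.68 yaw -17.1 pos [ 0.5639 -0.0592  0.0715] F [-0.5 -1.8  1.3] M [-0.236  0.066 -0.031] tau6 -0.007 q6 96.7 0.0003
14.93 yaw -17.1 pos [ 0.5643 -0.0586  0.0716] F [-0.3 -4.9  2.3] M [-0.622  0.113 -0.016] tau6 -0.013 q6 96.8 -0.0002
```

```bash
python3 -m handwheel '[[0,0.002,0,0,0,0,0],[0,0.01,0,0,0,0,0],[0,0.03,0,0,0,0,0],[0,0.05,-0.02,0,0,0,0],[0,0.06,-0.06,0,0,0,0],[0,0.09,-0.11,0,0,0,0],[0,0.14,-0.13,0,0,0,0],[0,0.14,-0.13,0,0,0,0]]'
python3 - <<'E'
from h import *
a=save("top","pics/t6.png")[186:250,232:312];b=save("side","pics/s6.png")[140:250,225:335]
a=cv2.resize(a,(440,352),interpolation=2);b=cv2.resize(b,(352,352),interpolation=2)
cv2.imwrite("pics/c6.png",np.hstack([a,b])[:,:,::-1])
E
```

```text
time_s: 15.92
ee_pos: [0.5238, -0.1966, 0.2059]
ee_rot: [179.9, -0.4, -17.4]
force: [0.2, -0.3, -0.3]
finger_gap: -0.0001
finger_force: 0.0
```

View pics/c6.png

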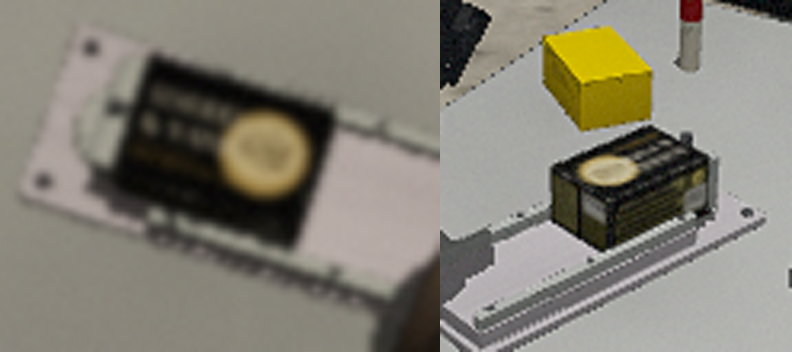

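The carton lies flat against the bar: in the top view its front end runs from (150,55) to (115,185), right at the bar, with the stud at (118,105). The robot is clear, so I'll hand in.

```bash
python3 -c "
from h import *
print(bot.close_job())"
```

```text
the job is handed in; nothing more can be done
None
```

The job is handed in, with no verdict shown: the stop is snug on its washer (about 0.21 N m) at the first square position, and the carton was pushed gently (about 5 N) up to the bar, with the robot clear.

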